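Spin check of a wheelchair caster wheel, stopped with its valve at the pointer

ROBOT

A 7-joint arm with a two-finger parallel gripper is mounted at the origin on the work surface. World frame = base frame: x ahead of the robot, y to its left, z up, the work surface at z = 0. Lengths are in mm, angles in rad, forces in N, time in s.
With the tool pointing down it reaches from about 400 to 925 mm from the base axis. Payload 4.1 kg.
Tool frame: the origin (TCP) lies midway between the tips of the shut fingers; the grasp point (between the pads) lies 19 mm behind it (bot.pinch_z is the distance from the TCP to the grasp point, in mm); z points along the fingers, y is the line along which they close (so a half turn about z gives the same grasp; the last joint's range is limited). The gripper opens to 85 mm and grips with 20 to 120 N. Pads are 22 mm wide; open, the fingers measure 114 mm over their backs; the gripper's body (76 mm by 85 mm) begins 54 mm behind the grasp point. The pads swing forward as they close: fully open they stand 13 mm farther back than shut.
Start: joints at [1.151, 0.398, 0.045, 1.537, -0.019, 1.207, -0.051], TCP at [204.999, -616.862, 231.347] pointing down, gripper open.
Joint ranges: [-2.82, 2.82], [-0.49, 2.23], [-1.37, 1.46], [0, 2.46], [-1.36, 4.5], [0.23, 2], [-2.94, 2.94]. Speed limits (rad/s): [2.57, 2.57, 3.14, 3.14, 3.14, 3.14, 3.14].

INTERFACE

Orientations are given as a rotation vector (axis times angle).
In Python, from plant import bot gives the robot as it stands. Calls block until the motion is done:
- bot.movep(position, orientation): joint-space move of the TCP to a pose.
- bot.move_linear(position, max_speed=150, orientation=None, until_force=None): straight line of the TCP; orientation=None keeps the orientation; max_speed is the mean speed in mm/s. With until_force (N) it stops when the force on the tool has changed by that much, and returns True; else False.
- bot.goto_joints(angles): joint-space move.
- bot.grip(opening, strength=None): finger opening in mm; strength is the grip in N (None keeps the last); returns when the fingers have stopped.
- bot.sleep(seconds).
- bot.inverse_kinematics(position, orientation): joint angles nearest the present ones, or None.
- bot.observe(): the state.
- bot.grab_frame(name): name is "scene" or "side" or "wrist"; returns the picture (420x560x3 uint8, red, green, blue); there is no depth.
- bot.get_calibration(name): a dict with "intrinsics" (3x3 intrinsics, pixels), "T" (4x4, takes a point from camera to world coordinates); the wrist camera has in their place "T_tool_cam" (4x4, takes a point from camera to tool coordinates, whose origin is the TCP and whose axes are the flange's). Camera axes: x right, y down, z forward; pixel columns grow to the right and rows downward; lengths in mm; the calibration is good to about 2 mm. A picture is of the moment at which its call begins: read the wrist's pose just before it. get_calibration takes no time and is no camera call.
A pose or a line that the arm cannot do raises bot.IKError and nothing moves.
- bot.finish_job(): hands the job in; it is judged then, once.
Trained networks look in the newest picture that a camera, given by its name, has taken for a name from the list of things; names that differ only in an ending like _2 or _b are one class to them, and where a whole thing is asked for, a point or a joint stands for the part that bears it (a point fixed in the world has none). Each returns a list of dicts, best first, with "p" (0 to 1); they miss things now and then, are a little off and sometimes report something else, mostly with a low value. They report only what shows in the picture. A call takes as long as a camera call.
- bot.search_frame(name, camera): "extent" ([left, top, right, bottom] in pixels, round what is visible of it).
- bot.trace(name, camera): "mask" (420x560 bool, what is visible of it) and "extent" ([left, top, right, bottom] in pixels, round what is visible of it).
The state is a dict: "t": time; "qpos": joint angles; "qvel": joint speeds; "effort": joint torques, N m; "eef_pos": TCP position; "ee_rot": TCP orientation; "force": force on the tool from outside, world axes, zero at the start; "ft_torque": the same for the moment, N m; "gripper_width": finger opening in mm; "grasp_force": force on a finger pad.
Only numpy, scipy, OpenCV 4.12 (cv2) and the standard library are available. Lean on these libraries where they do the work, as an engineer would, in place of code of your own. Each camera call takes 0.05 s, during which the arm holds its last target. There are 200 camera calls.

TASK

Check the bearing of the wheelchair caster wheel lying on the spindle stand: with a fingertip, flick it once so that it spins anticlockwise seen from above, and let it run untouched for at least two full turns. Then, while it is still turning, brake it with a fingertip so that it stops with its air valve at the stand's pointer; stop it there in one go rather than turning it round by hand afterwards, and finish with the fingertip still resting lightly on the wheel to hold it. Only touch the wheel: grip nothing and leave the other things on the table alone.

Things in the scene. Friction and masses are not known exactly. Their poses are not given: they have to be found in the camera images.
- stand: fixed bench stand, place and yaw vary: grey round foot 136 mm across, upright spindle carrying the wheel. Origin: foot's underside on the table, on the wheel's axis; z up, x from the axis to the pointer. Pointer: dark steel upright outside the tyre with a flat arrowhead plate on top, 40 mm wide, 106 to 158 mm from the axis, point towards the axis, its top 100 mm above the table
- wheel: caster wheel lying flat, axis vertical: black tyre 200 mm across, 45 mm thick, about 0.9 kg. Origin on the axis, underside, 55 mm above table; x to the valve. Top side 100 mm above table, flat to 86 mm from the axis, clear from 60 to 86 mm; hub 52 mm across rises 6 mm, its nut 13 mm. Cannot be lifted or tipped. The air tyre gives a little (about 1 mm at 10 N); 1-2 N on it stops the wheel at once
- spindle (a joint): wheel's turning angle, rad: 0 with the valve at the pointer, growing anticlockwise seen from above and counting on over full turns (at the pointer again at 6.283, 12.566, ...). Starts between -3.8 and -0.9. Runs very freely: flicked to 4 rad/s it loses roughly a seventh of its speed each second and runs 13 to 20 s in all
- valve (a point): tip of the air valve, the one brass stem that stands straight up from the wheel's upper side: 12 mm across, 30 mm high (its tip 130 mm above the table), 50 mm from the axis. It turns with the wheel and its stem is firm enough to be pushed sideways by a fingertip
- mark (a point): fixed point on the stand where the valve's tip is when the valve is exactly at the pointer: 50 mm from the axis towards the pointer, 130 mm above the table
- hub (a point): fixed point on the wheel's axis, at the height of the wheel's upper side (100 mm above the table)
- shaver_a: electric shaver lying near the wheel stand, about 130 x 58 x 34 mm, black body and metal head; leave it alone
- wrench: steel wrench 150 mm long lying near the wheel stand; leave it alone
- brush: white cleaning brush about 170 mm long and 18 mm high lying near the wheel stand; leave it alone
- oil: small white oil bottle, 38 mm across, 85 mm tall, standing near the wheel stand; leave it alone
- mug: white mug, 80 mm across, 90 mm tall, at the right side of the table; leave it alone
- shaver_b: a second electric shaver like the first, at the left side of the table; leave it alone
- spray: clear spray bottle, 64 mm across, 170 mm tall, standing at the left; leave it alone

How it is judged (in metres and radians):
On the way, in this order (a step that is already met when the one before it is completed fails the run):
1. the wheel spins anticlockwise on its own, faster than 1.5 rad/s, nothing touching it (velocity of joint spindle above 1.5 rad/s and contact force between the fingers and wheel below 0.05 N), for 0.2 s.
2. it has run on through two turns (joint above 8) and is still turning, untouched (value of joint spindle above 8 rad and velocity of joint spindle above 0.2 rad/s and contact force between the fingers and wheel below 0.05 N).
3. a fingertip on the wheel has stopped it with the valve at the pointer (contact force between the fingers and wheel above 0.1 N and velocity of joint spindle between -0.05 and 0.05 rad/s and horizontal distance between valve and mark below 0.015 m), for 0.3 s.
At the end, for the whole second after the job is handed in: The wheel is at rest with the valve within 15 mm (17 degrees) of the point in front of the pointer, and a fingertip still rests on it with 0.1 to 30 N (all of step 3 and contact force between the fingers and wheel below 30 N and value of joint spindle above 8 rad); the arm keeps its last pose, push and grip.
It fails at once if the wheel was touched again before it had run its turns (joint between 2.5 and 7.8) (value of joint spindle between 2.5 and 7.8 rad and contact force between the fingers and wheel above 0.2 N).
It fails at once if the wheel came to rest away from the pointer ((value of joint spindle above 8 rad and velocity of joint spindle between -0.05 and 0.05 rad/s and horizontal distance between valve and mark above 0.015 m)).
It fails at once if the wheel had all but stopped by itself, untouched (value of joint spindle above 8 rad and velocity of joint spindle between 0.05 and 0.12 rad/s and contact force between the fingers and wheel below 0.02 N).
It fails at once if another thing on the table was moved or lifted (distance of any of shaver_a, wrench, brush, oil, mug, shaver_b, spray from where it was at the start of the episode above 0.02 m).
It also fails if it takes over 64 s, if anything falls off the work surface, if the arm or the gripper's body presses on something with over 40 N, if the wrist force passes 120 N, or if a joint passes its speed limit or range.

## Working session

There is one attempt and no reset: what is moved stays moved. The work goes in short steps, each a Python script; the robot and the scene stay as the last script left them, time stands still between calls to the robot, and variables do not carry over. Pictures are saved under pics/ and viewed, at most 10 in all, crops included, and the job is handed in when it is done.

```bash
mkdir -p pics; ls
python3 - <<'E'
from plant import bot
import cv2,numpy as np
s=bot.observe();print(s)
a=bot.grab_frame("scene")
for n in ["wheel","valve","stand","oil","wrench","brush","shaver_a"]:
    print(n,[(np.round(d["extent"]),round(d["p"],2)) for d in bot.search_frame(n,"scene")[:3]])
b=bot.grab_frame("side")
for n in ["wheel","valve","stand"]:
    print(n,[(np.round(d["extent"]),round(d["p"],2)) for d in bot.search_frame(n,"side")[:3]])
cv2.imwrite("pics/a.png",a[:,:,::-1]);cv2.imwrite("pics/b.png",b[:,:,::-1])
for c in ["scene","side","wrist"]:print(c,bot.get_calibration(c))
E
```

```text
pics
{'t': 0.0, 'qpos': array([ 1.15101565,  0.399192  ,  0.04501361,  1.53791163, -0.01866858,
        1.20688632, -0.05069677]), 'qvel': array([ 2.43264755e-04, -1.76885966e-03,  2.57142186e-04, -2.89494080e-04,
        1.35074822e-05, -1.16775084e-03, -4.42257401e-04]), 'effort': array([-5.75967169e-04, -4.75119209e+01,  1.36455953e+00, -2.54214549e+01,
        1.16904953e-02,  9.37247562e-03, -9.69546193e-06]), 'eef_pos': array([ 204.7678794 , -616.22264635,  230.24899353]), 'ee_rot': array([-3.09933880e+00, -5.01641020e-01,  7.38955375e-04]), 'force': array([ 0.20066729, -0.29317952,  0.02844859]), 'ft_torque': array([ 0.00270296, -0.01574577,  0.01620615]), 'grasp_force': 0.0, 'gripper_width': 85.34597182529458}
wheel [(array([290., 211., 384., 296.]), 0.96)]
valve [(array([291., 212., 385., 301.]), 0.58)]
stand [(array([287., 214., 415., 296.]), 0.69)]
oil [(array([376., 322., 401., 355.]), 0.76), (array([274., 324., 356., 358.]), 0.59), (array([289., 215., 383., 299.]), 0.47)]
wrench [(array([327., 208., 384., 233.]), 0.58), (array([208., 104., 241., 147.]), 0.26)]
brush [(ar
[... 1229 characters left out ...]
    [-9.18770328e-03, -7.78083703e-01, -6.28093415e-01,
         7.20280874e+02],
       [ 0.00000000e+00,  0.00000000e+00,  0.00000000e+00,
         1.00000000e+00]])}
wrist {'intrinsics': array([[319.05529998,   0.        , 285.56813905],
       [  0.        , 319.05529998, 207.77551558],
       [  0.        ,   0.        ,   1.        ]]), 'T_tool_cam': array([[-9.48427361e-04, -9.45772019e-01, -3.24829784e-01,
         8.38679074e+01],
       [ 9.99999450e-01, -1.04231394e-03,  1.15028010e-04,
         1.06323171e+00],
       [-4.47364887e-04, -3.24829497e-01,  9.45772487e-01,
        -1.43372560e+02],
       [ 0.00000000e+00,  0.00000000e+00,  0.00000000e+00,
         1.00000000e+00]])}
```

View pics/a.png

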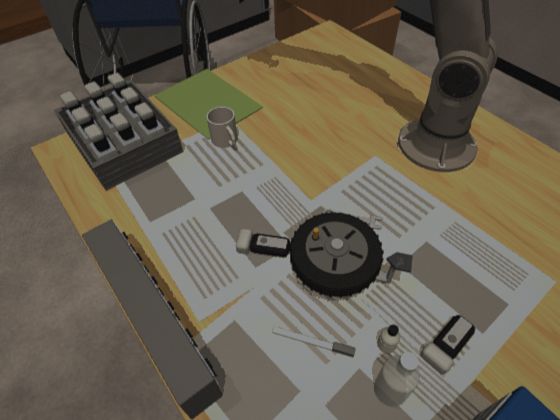

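View pics/b.png

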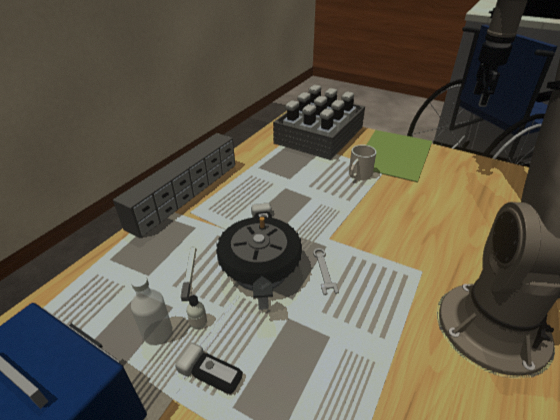

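The scene view shows the hub near (337,243), valve near (316,234) and arrowhead near (400,262). In the side view the hub is near (259,240), the valve near (262,222) and the arrowhead near (264,285). I'll zoom in to refine these.

Run:
```python
import cv2,numpy as np
a=cv2.imread("pics/a.png")[195:310,280:420];b=cv2.imread("pics/b.png")[200:315,200:340]
f=lambda i:cv2.resize(i,None,fx=2.85,fy=2.85*1.8 if 0 else 2.85,interpolation=cv2.INTER_CUBIC)
cv2.imwrite("pics/c.png",np.hstack([f(a),f(b)]))
for n in "ab":
    i=cv2.imread(f"pics/{n}.png");h=cv2.cvtColor(i,cv2.COLOR_BGR2HSV)
    m=cv2.inRange(h,(8,130,60),(28,255,255)); 
    m[:195]=0;m[310:]=0
    x0,x1=(290,420) if n=="a" else (215,305); m[:,:x0]=0;m[:,x1:]=0
    k,l,s,c=cv2.connectedComponentsWithStats(m);print(n,s[1:],c[1:])
```

```text
a [[308 195   4   4   4]
 [313 227   6  12  55]] [[309.5        196.5       ]
 [315.25454545 232.58181818]]
b [[259 217   6  11  45]] [[261.55555556 221.53333333]]
```

View pics/c.png

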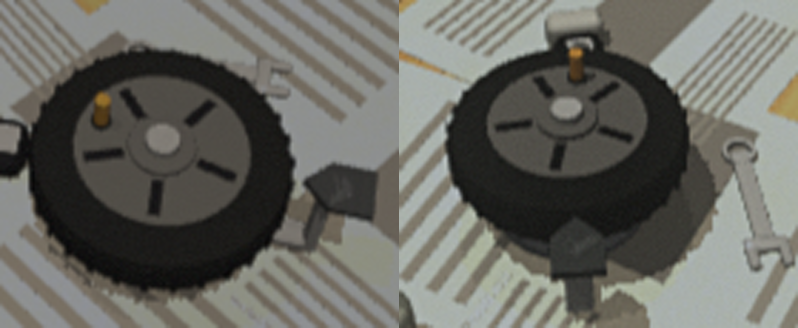

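The enlarged crop shows the nut, the valve tip and the arrow tip clearly in both views. I'll triangulate those.

```bash
cat > h.py <<'E'
from plant import bot
import numpy as np,cv2
def ray(c,p,T=None):
    k=bot.get_calibration(c);T=k["T"] if T is None else T
    d=T[:3,:3]@np.linalg.inv(k["intrinsics"])@[p[0],p[1],1];return T[:3,3],d
def onz(c,p,z,T=None):
    o,d=ray(c,p,T);return o+d*(z-o[2])/d[2]
E
python3 - <<'E'
from h import *
P=dict(nut=((336.8,243.1),(258.6,237.2),113),valve=((315.6,228.7),(261.6,218),130),tip=((387,259.6),(262.1,276.1),100),
 backc=((411.9,263.5),(262.6,296.8),100))
R={}
for n,(a,b,z) in P.items():
    A=onz("scene",a,z);B=onz("side",b,z);R[n]=(A+B)/2
    o1,d1=ray("scene",a);o2,d2=ray("side",b);s=np.linalg.lstsq(np.c_[d1,-d2],o2-o1,rcond=None)[0]
    print(n,A.round(1),B.round(1),"tri",((o1+d1*s[0]+o2+d2*s[1])/2).round(1))
h=R["nut"][:2]
for n in R:
    v=R[n][:2]-h;print(n,np.hypot(*v).round(1),np.degrees(np.arctan2(v[1],v[0])).round(1))
for n,p,q,z in [("oil",(390,328),(194,300),85),("brush",(272,330),(193,250),10),("brush2",(355,352),(185,297),10),("shA",(240,240),(262,208),15)]:
    print(n,onz("scene",p,z).round(),onz("side",q,z).round())
E
```

```text
nut [520.8 125.8 113. ] [520.2 124.8 113. ] tri [520.4 125.1 112.7]
valve [540.   78.4 130. ] [540.9  79.9 130. ] tri [540.6  79.4 130.4]
tip [460.2 215.2 100. ] [454.4 210.4 100. ] tri [456.5 211.3  96.4]
backc [427.  253.5 100. ] [423.2 255.7 100. ] tri [424.9 252.9  96.4]
nut 0.0 0.0
valve 50.2 -66.6
tip 108.0 125.8
backc 160.7 126.4
oil [558. 319.  85.] [546. 326.  85.]
brush [720. 157.  10.] [706. 164.  10.]
brush2 [616. 297.  10.] [619. 291.  10.]
shA [647. -69.  15.] [645. -71.  15.]
```

The triangulation matches the given sizes: axis at (520.5, 125.3), pointer at azimuth 126.1°, valve at −66.6° with radius 50.2, so the spindle is at about −3.36 rad. Next I'll close the fingers and move behind the valve.

```bash
cat >> h.py <<'E'
from scipy.spatial.transform import Rotation as Ro
C=np.array([520.5,125.3]);PT=np.radians(126.1);AV=np.radians(-66.6)
u=np.array([np.cos(AV),np.sin(AV)]);tg=np.array([-u[1],u[0]])
def ori(phi):
    x=np.array([np.cos(phi),np.sin(phi),0]);z=np.array([0,0,-1.]);return Ro.from_matrix(np.c_[x,np.cross(z,x),z]).as_rotvec()
def pos(r,t,z): return np.r_[C+u*r+tg*t,z]
def valve(cam):
    "time and spindle angle (mod 2pi) from the brass stem's tip at z=122"
    t=bot.observe()["t"];i=bot.grab_frame(cam)
    h=cv2.cvtColor(np.ascontiguousarray(i),cv2.COLOR_RGB2HSV);m=cv2.inRange(h,(8,130,60),(28,255,255))
    v,w=np.nonzero(m);best=None
    if len(v)==0:return t,None
    X=np.array([onz(cam,p,115)[:2] for p in zip(w,v)])-C;r=np.hypot(*X.T);k=(r>30)&(r<75)
    if k.sum()<12:return t,None
    c=X[k].mean(0);return t,(np.arctan2(c[1],c[0])-PT)%(2*np.pi)
E
python3 - <<'E'
from h import *
for cam in("scene","side"):print(cam,valve(cam)[1]-2*np.pi)
q0=bot.observe()["qpos"]
for ph in(AV,AV+np.pi):
    for p in (pos(50,-45,200),pos(50,-45,111),pos(50,50,111),pos(75,0,99)):
        q=bot.inverse_kinematics(p,ori(ph));print(round(ph,2),None if q is None else np.round(q,2))
E
```

```text
Traceback (most recent call last):
  File "h.py", line 20, in valve
    X=np.array([onz(cam,p,115)[:2] for p in zip(w,v)])-C;r=np.hypot(*X.T);k=(r>30)&(r<75)
                ~~~^^^^^^^^^^^
  File "h.py", line 7, in onz
    o,d=ray(c,p,T);return o+d*(z-o[2])/d[2]
        ~~~^^^^^^^
  File "h.py", line 4, in ray
    k=bot.get_calibration(c);T=k["T"] if T is None else T
ValueError: time passes only in moves, steps and waits
```

```bash
sed -i 's/^def ray/import functools\ncal=functools.lru_cache(None)(bot.get_calibration)\ndef ray/; s/k=bot.get_calibration(c);/k=cal(c);/' h.py
python3 - <<'E'
from h import *
for cam in("scene","side"):print(cam,valve(cam)[1]-2*np.pi)
q0=bot.observe()["qpos"]
for ph in(AV,AV+np.pi):
    for p in (pos(50,-45,200),pos(50,-45,111),pos(50,50,111),pos(75,0,99)):
        q=bot.inverse_kinematics(p,ori(ph));print(round(ph,2),None if q is None else np.round(q,2))
E
```

```text
scene -3.3856841459830855
side -3.3207171076299242
-1.16 [-1.22  0.41  1.28  1.94 -0.44  1.12 -2.49]
-1.16 [-1.14  0.63  1.27  2.03 -0.72  1.03 -2.25]
-1.16 [-1.06  0.83  1.26  1.82 -0.86  1.18 -2.24]
-1.16 [-1.04  0.78  1.26  1.93 -0.84  1.11 -2.16]
1.98 [ 0.5   0.23 -0.81  1.9   0.19  1.09  0.02]
1.98 [ 0.49  0.37 -0.83  1.99  0.34  0.92 -0.11]
1.98 [ 0.34  0.52 -0.77  1.78  0.42  1.01 -0.18]
1.98 [ 0.4   0.45 -0.73  1.89  0.37  0.94 -0.09]
```

Run:
```python
from h import *
bot.grip(0,20);O=ori(AV+np.pi)
bot.movep(pos(50,-48,220),O)
bot.move_linear(pos(50,-48,135),100)
s=bot.observe();print(s["t"],s["eef_pos"],pos(50,-48,135),s["force"])
i=bot.grab_frame("scene")[170:320,260:440];j=bot.grab_frame("wrist")
i=cv2.resize(i,(400,333));j=cv2.resize(j,(400,300));j=np.vstack([j,np.zeros((33,400,3),np.uint8)])
cv2.imwrite("pics/d.png",np.hstack([i,j])[:,:,::-1])
```

```text
5.125 [496.89503199  60.54372162 135.57933279] [496.3051725   60.34916997 135.        ] [ 0.22576972 -0.05950582 -0.42276557]
```

View pics/d.png

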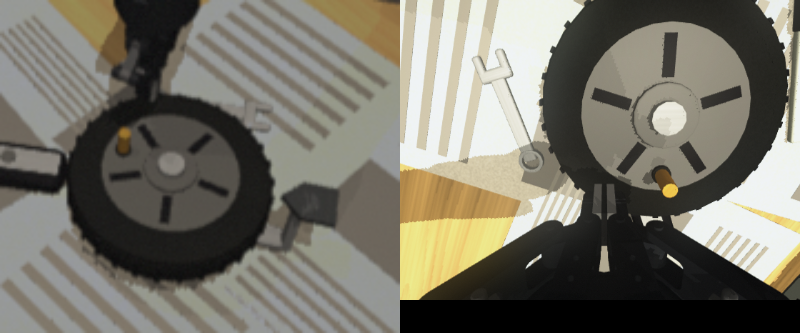

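The wrist view shows the closed fingers clear of the valve and behind it on its clockwise side, with nothing in the way. Flicking now.

Run:
```python
from h import *
bot.move_linear(pos(50,-48,111),60);bot.sleep(.3)
s=bot.observe();print(s["t"],s["eef_pos"]-pos(50,-48,111),s["force"])
bot.move_linear(pos(50,50,111),150)
t1=bot.observe()
bot.move_linear(pos(85,50,170),250)
t2=bot.observe()["t"];print(t1["t"],t1["eef_pos"]-pos(50,50,111),t2)
for k in range(3):
    for c in("scene","side","wrist")[:2]:print(c,valve(c))
```

```text
6.075 [0.23969155 0.03736372 0.26608687] [ 0.2607062   0.20990675 -0.23448243]
6.875 [-0.85587089 -0.36191534 -0.34194022] 7.3
scene (7.3, np.float64(3.0463539439517513))
side (7.35, np.float64(3.3741974671988144))
scene (7.4, np.float64(3.6697020688249933))
side (7.45, np.float64(3.9413683783262146))
scene (7.5, np.float64(4.29911349528177))
side (7.55, np.float64(4.525543856251285))
```

The wheel is spinning freely at about 6 rad/s. I'll move to the hover position, log the angle and time a dry stroke in the air.

Run:
```python
from h import *
import json
L=[(7.3,3.046),(7.35,3.374),(7.4,3.670),(7.45,3.941),(7.5,4.299),(7.55,4.526)]
def add(c):
    t,a=valve(c)
    if a is None:print("miss",c,t);return
    (t0,a0)=L[-1];w=np.polyfit(*zip(*L[-6:]),1)[0]
    p=a0+w*(t-t0);L.append((t,a+2*np.pi*round((p-a)/(2*np.pi))));print(c,t,round(L[-1][1],3),round(p,3))
bot.move_linear(pos(75,0,130),250);add("scene");add("side")
O=bot.observe()["t"];bot.move_linear(pos(75,0,123),35);print("dur",bot.observe()["t"]-O)
add("scene");add("side")
bot.move_linear(pos(75,0,104),60)
for k in range(5):add("scene");bot.sleep(.05);add("side")
s=bot.observe();print(s["eef_pos"]-pos(75,0,104),s["force"])
json.dump(L,open("L.json","w"))
```

```text
scene 8.0083 7.32 7.262
side 8.0583 7.63 7.621
dur 0.34999999999999964
scene 8.4583 9.705 10.04
side 8.5083 9.947 9.994
scene 9.025 12.596 12.869
side 9.125 13.064 13.139
scene 9.175 13.313 13.321
side 9.275 13.82 13.822
scene 9.325 13.984 14.072
side 9.425 14.514 14.483
scene 9.475 14.624 14.752
side 9.575 15.144 15.079
scene 9.625 15.259 15.369
side 9.725 15.733 15.686
[0.00189504 0.02137615 0.01032051] [ 0.04644267 -0.29966574  0.33407409]
```

```bash
cat > trk.py <<'E'
from h import *
import json
from scipy.optimize import least_squares
L=[tuple(x) for x in json.load(open("L.json"))]
def model(p,t):
    a0,w0,k,c=p;t=np.asarray(t)-9.7
    return a0-c/k*t+(w0+c/k)*(1-np.exp(-k*t))/k
def fit():
    T,A=np.array(L).T
    return least_squares(lambda p:np.r_[(model(p,T)-A)/.06,(p[2]-.14)/.05,(p[3]-.05)/.05],[15.6,4.6,.14,.05],loss="soft_l1",bounds=([0,0,.02,0],[99,9,.5,.5])).x
def w(p,t): return (model(p,t+.01)-model(p,t-.01))/.02
def add(c):
    t,a=valve(c)
    if a is None:return
    p=model(fit(),t);L.append((t,a+2*np.pi*round((p-a)/(2*np.pi))))
def when(p,ang): 
    g=np.linspace(9.7,40,6001);m=model(p,g);i=np.argmax(m>=ang);return g[i] if m.max()>=ang else None
E
python3 - <<'E'
from trk import *
while L[-1][1]<26.5:
    add("scene");add("side");bot.sleep(.2)
p=fit();T,A=np.array(L).T;print(p,(model(p,T)-A).round(2),L[-1],bot.observe()["t"])
for n in(5,6,7):
    t=when(p,2*np.pi*n);print(n,t,t and w(p,t))
json.dump(L,open("L.json","w"))
E
```

```text
[15.6302478   4.27545038  0.15879275  0.03001596] [-0.   -0.02  0.    0.04 -0.01  0.07 -0.03 -0.06  0.03  0.05 -0.02 -0.01
 -0.03 -0.07 -0.01 -0.09  0.03 -0.05  0.05  0.    0.03  0.03  0.01  0.08
 -0.03  0.04 -0.04 -0.05  0.   -0.08  0.03 -0.02  0.03  0.05  0.01  0.09
 -0.01  0.07 -0.01  0.01 -0.02 -0.04  0.01 -0.06] (13.125, np.float64(26.84017528129732)) 13.375
5 15.4772 1.5948256717232212
6 22.6482 0.38222423424940644
7 None None
```

Run:
```python
from trk import *
while bot.observe()["t"]<when(fit(),10*np.pi)-.5:
    add("scene");add("side");bot.sleep(.1)
p=fit();ts=when(p,10*np.pi);t=bot.observe()["t"];print("t*",ts,w(p,ts),"now",t,[(model(p,a)-b).round(2) for a,b in L[-8:]])
bot.sleep(max(0,ts-.18-t))
f0=bot.observe()["force"]
print(bot.move_linear(pos(75,0,96.5),35,until_force=6))
s=bot.observe();print(s["t"],s["eef_pos"][2],s["force"],f0)
bot.sleep(.2)
for k in range(3):
    for c in("scene","side"):t,a=valve(c);print(c,t,(a+np.pi)%(2*np.pi)-np.pi)
s=bot.observe();print(s["t"],s["eef_pos"][2],s["force"])
```

```text
t* 15.578199999999999 1.4920944577838213 now 15.175 [np.float64(-0.01), np.float64(0.05), np.float64(-0.02), np.float64(0.07), np.float64(-0.03), np.float64(0.04), np.float64(-0.04), np.float64(0.03)]
True
15.6333 100.10224392711176 [-0.68305278 -0.36431368  7.20818112] [-0.86088657  0.54471669 -0.1770195 ]
scene 15.8333 0.019772303150170867
side 15.8833 -0.010146536501181913
scene 15.9333 0.024939466149496603
side 15.9833 -0.012628314662055828
scene 16.0333 0.025213761550719305
side 16.0833 -0.010146536501181913
16.1333 100.10679714505824 [-0.17370431  0.45411207  4.66072865]
```

Run:
```python
from h import *
bot.sleep(.6);s=bot.observe();print(s["force"],[valve(c)[1] for c in("scene","side")]);print(bot.finish_job())
```

```text
[0.04248632 0.69445743 5.31070566] [np.float64(0.02465682555373183), np.float64(6.270556992517531)]
the job is handed in; nothing more can be done
None
```

I flicked the wheel once with a fingertip; it ran about five turns untouched and was then braked in one go, stopping with the valve within about 0.03 rad of the pointer; I handed the job in with the finger still resting on it at about 5 N (the hand-in call returned no verdict).

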